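# Make up two ink-painting kits

## Robot

A 6-joint arm with a two-finger parallel gripper is mounted at the origin on the work surface. World frame = base frame: x ahead of the robot, y to its left, z up, the work surface at z = 0. Lengths are in m, angles in degrees, forces in N, time in s.
With the tool pointing down it reaches from about 0.4 to 0.825 m from the base axis. Payload 7 kg.
Tool frame: the origin (TCP) lies midway between the tips of the shut fingers; the grasp point (between the pads) lies 19 mm behind it (ctrl.hold_point_z is the distance from the TCP to the grasp point, in m); z points along the fingers, y is the line along which they close (so a half turn about z gives the same grasp; the last joint's range is limited). The gripper opens to 88 mm and grips with 3 to 60 N. Pads are 19 mm wide; open, the fingers measure 130 mm over their backs; the gripper's body (78 mm by 193 mm) begins 47 mm behind the grasp point.
Start: joints at [81.079, 20.546, 0.682, 0, -70.136, -16.507], TCP at [0.29, 0.61, 0.227] pointing down, gripper open.
Joint ranges: [-176.03, 176.03], [-82.01, 121.73], [-58.28, 71.71], [-173.87, 95.51], [-174.79, -0.11], [-173.66, 173.66]. Speed limits (degrees/s): [136.94, 136.94, 172.46, 180, 180, 180].

## Interface

Orientations are given as [roll, pitch, yaw] about the fixed x, y, z axes, in that order (R = Rz(yaw) Ry(pitch) Rx(roll)).
In Python, from plant import ctrl gives the robot as it stands.
- The arm moves only by the tool apply_moves, never from a script. Its argument "deltas" is a list of rows, each an object with "fingers": the finger opening in mm, from 0 to 87.6; "delta_pos": the shift along the tool's x, y, z in mm, a list of three; "angular": the turn, a rotation vector about the tool's x, y, z in degrees, a list of three. A call has 1 to 10 rows; each row is the pose to reach, as a shift and turn from the pose commanded when the call began, along the tool's axes at that moment; what a row does not reach only later rows make up. A row lasts 1/10 s, in which the tool goes at most 50 mm and 8.59 degrees, less where a joint would pass 70% of its speed; a pose out of reach is approached as far as the arm can. A call with a gripper value outside its range is refused whole. The fingers move at their own pace and stop on an object; the grip force is fixed at half the most. Time passes only in rows, so rows that repeat a pose let the fingers close. It gives the time, the measured TCP pose, the force, the opening and the grip force at its end, in the units of the state.
- ctrl.get_obs(): the state, without advancing time (a new reading comes with each control period).
- ctrl.snapshot(name): name is "scene" or "top" or "wrist"; returns the picture (384x512x3 uint8, red, green, blue); there is no depth.
- ctrl.camera_params(name): a dict with "fx", "fy", "cx", "cy" (pixels), "dist_coeffs" ([k1, k2, p1, p2, k3] as OpenCV has them; the pictures are not rectified), "cam_to_world" (4x4, takes a point from camera to world coordinates); the wrist camera has in their place "mount" (4x4, takes a point from camera to tool coordinates, whose origin is the TCP and whose axes are the flange's). Camera axes: x right, y up, looking along -z (the intrinsics and any distortion apply to the point x, -y, -z); pixel columns grow to the right and rows downward; lengths in m; the calibration is good to about 2 mm. A picture is of the moment at which its call begins: read the wrist's pose just before it. camera_params takes no time and is no camera call.
- ctrl.close_job(): hands the job in; it is judged then, once.
The state is a dict: "clock": time; "joint_pos": joint angles; "qvel": joint speeds; "tau": joint torques, N m; "tool_pos": TCP position; "orientation": TCP orientation; "force": force on the tool from outside, world axes, zero at the start; "moment": the same for the moment, N m; "opening": finger opening in m; "gripper_force": force on a finger pad.
Only numpy, scipy, OpenCV 4.12 (cv2) and the standard library are available. Lean on these libraries where they do the work, as an engineer would, in place of code of your own. Each camera call takes 0.05 s, during which the arm holds its last target. There are 200 camera calls.

## Task

Make up the two kits for the painting class. Blue tray: the speckled stone in the cork bay and the red-capped ink bottle in the black felt bay; red tray: the brown stone in the cork bay and the green seal in the black felt bay. Set each one down gently (do not drop it), upright and flat on the floor of its bay (not up on a rim or the rib), and leave the white stone and the yellow-capped bottle where they are.

Things in the scene. Friction and masses are not known exactly. Their poses are not given: they have to be found in the camera images.
- stone_speckled_mid (a point): Ochre, dark-speckled river-stone paperweight with a round outline, 56 mm across at its widest (18 to 26 mm up) and 46 mm high, flat 38 mm foot; about 200 g, loose, standing upright on the table or tray. Point: its centre, half-way up (23 mm above its foot).
- stone_brown_mid (a point): Plain dark-brown river-stone paperweight with a round outline, 56 mm across at its widest (18 to 26 mm up) and 46 mm high, flat 38 mm foot; about 200 g, loose, standing upright on the table or tray. Point: its centre, half-way up (23 mm above its foot).
- ink_red_mid (a point): Black, red-capped squat round ink bottle with a pale paper band, closed; body 44 mm across up to 40 mm, cap 33 mm across, 62 mm high in all; about 120 g, loose, standing upright. Point: its centre, half-way up (31 mm above its foot).
- seal_mid (a point): Green soapstone seal: upright square block 34 x 34 mm, 44 mm high, with a low 30 mm wide round dome on top, 54 mm high in all; about 120 g, loose, standing upright. Point: its centre, half-way up (27 mm above its foot); its x and y axes are square to the block's sides.
- tray_blue: Blue tray fixed to the table, 94 mm (x) by 183 mm (y), turned under 20 degrees from world axes. Two bays 84 x 84 mm inside, split by a blue rib: light-brown cork floor, centre at y = +44.5 mm; black felt floor, centre at y = -44.5 mm (both x = 0). Floors are 4 mm, rims and rib 9 mm above the table (5 mm thick). Origin: centre of its underside, at table height; z up.
- tray_red: Red tray fixed to the table, 94 mm (x) by 183 mm (y), turned under 20 degrees from world axes. Two bays 84 x 84 mm inside, split by a red rib: light-brown cork floor, centre at y = -44.5 mm; black felt floor, centre at y = +44.5 mm (both x = 0). Floors are 4 mm, rims and rib 9 mm above the table (5 mm thick). Origin: centre of its underside, at table height; z up.
- stone_white_mid (a point): Not part of any kit, leave it alone. Off-white river-stone paperweight with a round outline, 56 mm across at its widest (18 to 26 mm up) and 46 mm high, flat 38 mm foot; about 200 g, loose, standing upright on the table or tray. Point: its centre, half-way up (23 mm above its foot).
- ink_yellow_mid (a point): Not part of any kit, leave it alone. Black, yellow-capped squat round ink bottle with a pale paper band, closed; body 44 mm across up to 40 mm, cap 33 mm across, 62 mm high in all; about 120 g, loose, standing upright. Point: its centre, half-way up (31 mm above its foot).

How it is judged:
By the outcome, as a careful person would: the job done as asked, in the order asked, and still so for the second after the job is handed in, with the robot touching nothing.
It also fails if it takes over 99 s, if anything falls off the work surface, if the arm or the gripper's body presses on something with over 40 N, if the wrist force passes 120 N, or if a joint passes its speed limit or range.

## Working session

There is one attempt and no reset: what is moved stays moved. The work goes in short steps, Python scripts to look and compute and a tool call to move; the robot and the scene stay as the last step left them, time stands still between calls to the robot, and variables do not carry over. Pictures are saved under pics/ and viewed, at most 14 in all, crops included, and the job is handed in when it is done.

Besides the shell and the picture viewer there is one more tool, called as a command line: name --argument value ..., lists and objects as JSON in quotes. apply_moves: Moves the arm, as the interface text tells. Its arguments: {"type":"object","properties":{"deltas":{"type":"array"}},"required":["deltas"]}

```bash
mkdir -p pics; ls
cat > h.py <<'E'
import numpy as np, cv2
from plant import ctrl
from scipy.spatial.transform import Rotation as R
def tool():
    o=ctrl.get_obs(); T=np.eye(4); T[:3,:3]=R.from_euler('xyz',o['orientation'],degrees=True).as_matrix(); T[:3,3]=o['tool_pos']; return T
def cam(n):
    p=ctrl.camera_params(n); K=np.array([[p['fx'],0,p['cx']],[0,p['fy'],p['cy']],[0,0,1]]); d=np.array(p['dist_coeffs'])
    M=np.array(p['cam_to_world']) if 'cam_to_world' in p else tool()@np.array(p['mount'])
    return K,d,M
def ray(uv,z,c):
    K,d,M=c; q=cv2.undistortPoints(np.array(uv,float).reshape(-1,1,2),K,d)[:,0]
    v=np.c_[q[:,0],-q[:,1],-np.ones(len(q))]@M[:3,:3].T; o=M[:3,3]
    return o+v*((z-o[2])/v[:,2])[:,None]
def proj(P,c):
    K,d,M=c; q=(np.atleast_2d(P)-M[:3,3])@M[:3,:3]; return cv2.projectPoints(q*[1,-1,-1],np.zeros(3),np.zeros(3),K,d)[0][:,0]
def save(im,f): cv2.imwrite(f,im[:,:,::-1])
def delta(target,yaw=None):
    T=tool(); print('tool-frame shift mm',np.round(T[:3,:3].T@(np.array(target)-T[:3,3])*1000,1))
E
python3 - <<'E'
from h import *
for n in('scene','top'):
    im=ctrl.snapshot(n); np.save(n+'.npy',im); save(im,f'pics/{n}0.png'); c=cam(n); print(n,c[0].round(1).tolist(),c[1],c[2].round(3).tolist())
o=ctrl.get_obs();print(o)
E
```

```text
pics
scene [[431.1, 0.0, 255.4], [0.0, 431.1, 184.7], [0.0, 0.0, 1.0]] [-0.10804078  0.          0.          0.          0.        ] [[0.325, -0.813, 0.483, 1.04], [0.946, 0.276, -0.172, -0.196], [0.007, 0.513, 0.859, 1.027], [0.0, 0.0, 0.0, 1.0]]
top [[356.6, 0.0, 260.8], [0.0, 356.6, 189.3], [0.0, 0.0, 1.0]] [-0.07163791  0.          0.          0.          0.        ] [[0.003, 0.985, -0.17, 0.354], [-1.0, 0.003, -0.002, 0.019], [-0.001, 0.17, 0.985, 0.786], [0.0, 0.0, 0.0, 1.0]]
{'clock': 0.1, 'joint_pos': array([ 8.10776807e+01,  2.05873764e+01,  6.38884502e-01, -1.73707711e-02,
       -7.01345295e+01, -1.65075629e+01]), 'qvel': array([-0.03329068, -0.01388949,  0.14808867, -0.05881233, -0.0009039 ,
        0.00505948]), 'tau': array([-2.00797811e-03, -5.84158623e+01,  2.93749398e+01,  7.01547816e+00,
        1.01877764e-02, -5.55519364e-05]), 'tool_pos': array([0.28968204, 0.60920346, 0.22571595]), 'orientation': array([ 1.79915760e+02, -7.93459068e-03, -2.54357910e+01]), 'force': array([ 0.14215607, -0.29487711,  0.57457752]), 'moment': array([0.09141577, 0.02368025, 0.00947253]), 'gripper_force': 0.0, 'opening': 0.08751779534634097}
```

Run:
```python
import cv2,numpy as np
a=[cv2.resize(cv2.imread(f'pics/{n}0.png'),(800,600),interpolation=cv2.INTER_CUBIC) for n in('scene','top')]
for n,i in zip(('s','t'),a): cv2.imwrite(f'pics/{n}0big.png',i)
```

```text
(no output)
```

View pics/t0big.png

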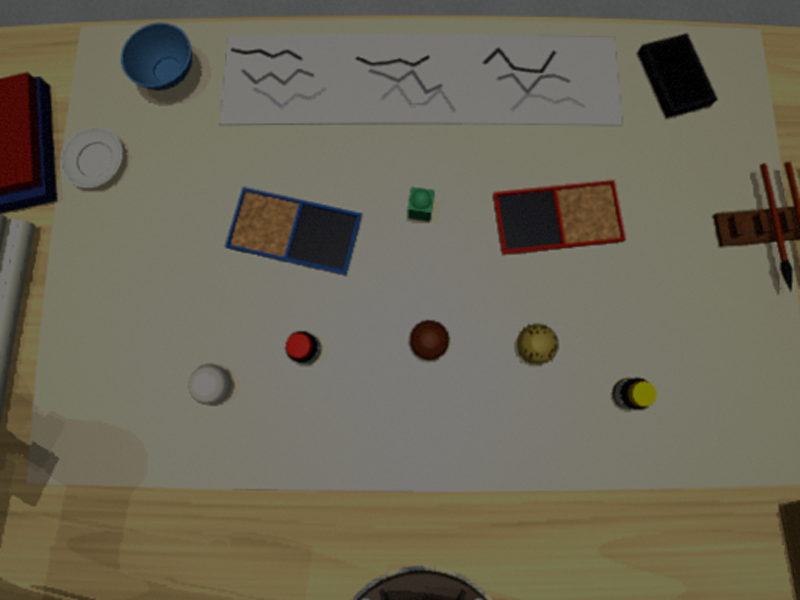

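View pics/s0big.png

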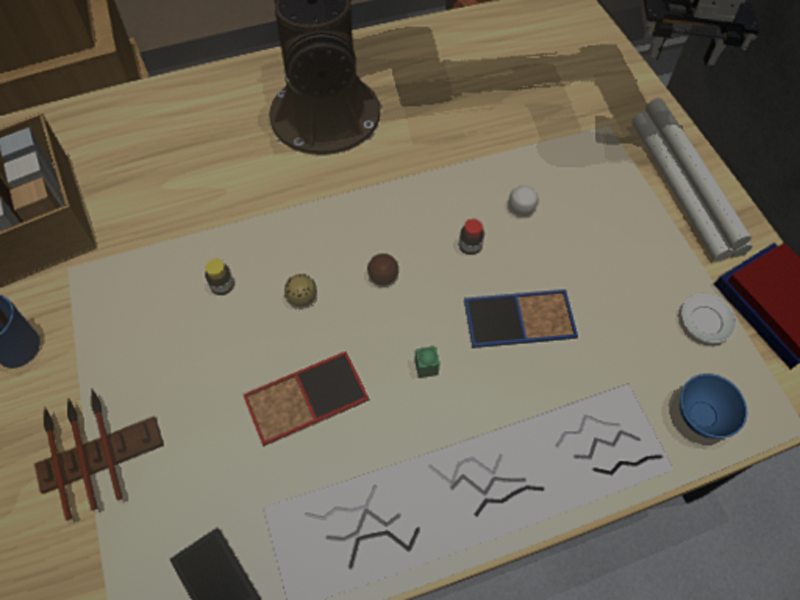

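The top view shows, in 800x600 pixels, the speckled stone at (538,343), brown (429,340), red cap (300,347), seal (421,204), blue tray around (294,231) and red tray around (559,217). The scene view shows the same items unoccluded. Next I measure them in both views.

```bash
cat > meas.py <<'E'
from h import *
def blob(m,seed,r=30):
    m=m.astype(np.uint8); k=np.zeros_like(m); cv2.circle(k,tuple(int(s) for s in seed),r,1,-1); m=m&k
    n,l,s,c=cv2.connectedComponentsWithStats(m); i=1+np.argmax(s[1:,4]); return c[i],s[i],l==i
def masks(im):
    h=cv2.cvtColor(im,cv2.COLOR_RGB2HSV).astype(int); H,S,V=h[...,0],h[...,1],h[...,2]
    return dict(red=((H<8)|(H>172))&(S>150)&(V>60),blue=(H>100)&(H<125)&(S>120)&(V>50),green=(H>60)&(H<95)&(S>90),
      brown=((H<12)|(H>170))&(S>100),yel=(H>20)&(H<35)&(S>95),capy=(H>20)&(H<35)&(S>200))
if __name__=='__main__':
    S={'top':dict(speck=(344,220),brown=(275,218),red=(192,222),seal=(269,131),tb=(188,148),tr=(358,139)),
     'scene':dict(speck=(192,186),brown=(245,172),red=(302,147),seal=(273,231),tb=(333,204),tr=(196,254))}
    W={}
    for n in S:
        im=np.load(n+'.npy'); m=masks(im); c=cam(n)
        for k,(mk,z,r) in dict(speck=('yel',.022,22),brown=('brown',.022,22),red=('red',.052,16),seal=('green',.027,22)).items():
            p,s,_=blob(m[mk],S[n][k],r); print(n,k,p.round(1),s,ray(p,z,c)[0].round(4)); W[n,k]=p
        for k,mk in(('tb','blue'),('tr','red')):
            _,s,l=blob(m[mk],S[n][k],55); ys,xs=np.nonzero(l); w=ray(np.c_[xs,ys],.009,c)[:,:2]
            rc=cv2.minAreaRect((w*1000).astype(np.float32)); print(n,k,s,rc)
    # triangulate
    for k in('speck','brown','red','seal'):
        L=[]
        for n in S:
            c=cam(n); a=ray(W[n,k],.0,c)[0]; o=c[2][:3,3]; d=(a-o)/np.linalg.norm(a-o); L.append((o,d))
        A=sum(np.eye(3)-np.outer(d,d) for o,d in L); b=sum((np.eye(3)-np.outer(d,d))@o for o,d in L); print(k,np.linalg.solve(A,b).round(4))
E
python3 meas.py
```

```text
top speck [343.5 219.9] [331 208  26  25 509] [ 0.4197 -0.1574  0.022 ]
top brown [274.4 217.3] [263 206  24  24 452] [ 0.425  -0.0086  0.022 ]
top red [190.5 220.7] [183 213  16  16 206] [0.4145 0.1657 0.052 ]
top seal [268.9 129.9] [262 120  16  21 272] [0.6195 0.0031 0.027 ]
top tb [145 120  86  56 531] ((585.079833984375, 187.5374755859375), (181.0386505126953, 92.6723403930664), 77.02237701416016)
top tr [316 116  84  46 596] ((607.259765625, -199.51380920410156), (93.53570556640625, 182.3374481201172), 6.729280948638916)
scene speck [191.7 184.2] [183 176  19  18 222] [ 0.4172 -0.1581  0.022 ]
scene brown [245.1 169. ] [237 163  16  13 128] [ 0.4172 -0.0048  0.022 ]
scene red [302.5 144.5] [298 141  10   8  72] [0.4098 0.1671 0.052 ]
scene seal [274.1 226.5] [271 223   7   8  34] [0.6105 0.0093 0.027 ]
scene tb [298 186  71  36 176] ((588.3939819335938, 187.1046142578125), (179.7256317138672, 91.43791961669922), 76.84634399414062)
scene tr [157 226  78  58 286] ((609.3931884765625, -200.99453735351562), (92.00616455078125, 179.7462615966797), 6.624467372894287)
speck [ 0.4192 -0.1575  0.0246]
brown [ 0.4241 -0.0076  0.0335]
red [0.414  0.1645 0.0585]
seal [0.6156 0.005  0.0398]
```

apply_moves --deltas '[{"fingers":80,"delta_pos":[357,262,27],"angular":[0,0,77.6]},{"fingers":80,"delta_pos":[357,262,27],"angular":[0,0,77.6]},{"fingers":80,"delta_pos":[357,262,27],"angular":[0,0,77.6]},{"fingers":80,"delta_pos":[357,262,27],"angular":[0,0,77.6]},{"fingers":80,"delta_pos":[357,262,27],"angular":[0,0,77.6]},{"fingers":80,"delta_pos":[357,262,27],"angular":[0,0,77.6]},{"fingers":80,"delta_pos":[357,262,27],"angular":[0,0,77.6]},{"fingers":80,"delta_pos":[357,262,27],"angular":[0,0,77.6]},{"fingers":80,"delta_pos":[357,262,27],"angular":[0,0,77.6]},{"fingers":80,"delta_pos":[357,262,27],"angular":[0,0,77.6]}]'

```text
clock: 1.1
tool_pos: [0.5007, 0.2154, 0.1988]
orientation: [179.9, -0.1, -103.6]
force: [-0.6, 0.2, 0.1]
opening: 0.0799
gripper_force: 0.0
```

Run:
```python
from h import *
T=tool(); c=cam('wrist'); im=ctrl.snapshot('wrist'); save(im,'pics/w1.png'); np.savez('w1.npz',im=im,T=T)
print(c[0].round(1).tolist(),c[1],ctrl.camera_params('wrist')['mount'])
for p in([.5965,.2307,.004],[.5765,.1439,.004],[.414,.1655,.05]): print(proj(p,c))
delta([.4195,-.1575,.15]); print(ctrl.get_obs()['orientation'])
```

```text
[[320.7, 0.0, 251.3], [0.0, 320.7, 192.7], [0.0, 0.0, 1.0]] [-0.04451905  0.          0.          0.          0.        ] [[-1.99025989e-05  9.59806898e-01  2.80661217e-01  7.58198126e-02]
 [ 9.99999878e-01  1.57832630e-04 -4.68843727e-04  2.32953539e-04]
 [-4.94296941e-04  2.80661173e-01 -9.59806783e-01 -1.57307416e-01]
 [ 0.00000000e+00  0.00000000e+00  0.00000000e+00  1.00000000e+00]]
[[173.33251703 201.52767495]]
[[167.04985816 123.01668053]]
[[328.85405199 107.59165132]]
tool-frame shift mm [383.1  -7.7  49.4]
[ 1.79960620e+02 -5.37581873e-02 -1.03324513e+02]
```

View pics/w1.png

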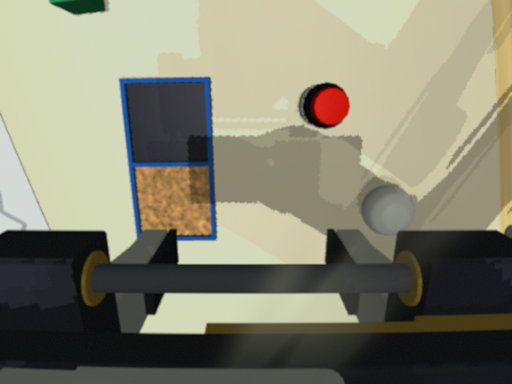

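The wrist view shows the blue tray with its felt bay centre at about (168,121) and its cork bay at about (174,200). The red cap is at (328,106). All are within about 2 px of my predictions.

apply_moves --deltas '[{"fingers":80,"delta_pos":[383,-8,49],"angular":[0,0,0]},{"fingers":80,"delta_pos":[383,-8,49],"angular":[0,0,0]},{"fingers":80,"delta_pos":[383,-8,49],"angular":[0,0,0]},{"fingers":80,"delta_pos":[383,-8,49],"angular":[0,0,0]},{"fingers":80,"delta_pos":[383,-8,49],"angular":[0,0,0]},{"fingers":80,"delta_pos":[383,-8,49],"angular":[0,0,0]},{"fingers":80,"delta_pos":[383,-8,49],"angular":[0,0,0]},{"fingers":80,"delta_pos":[383,-8,49],"angular":[0,0,0]},{"fingers":80,"delta_pos":[383,-8,49],"angular":[0,0,0]},{"fingers":80,"delta_pos":[383,-8,49],"angular":[0,0,0]}]'

```text
clock: 2.15
tool_pos: [0.4211, -0.1554, 0.1504]
orientation: [180.0, -0.0, -103.1]
force: [-0.2, 0.1, -0.2]
opening: 0.0801
gripper_force: 0.0
```

Run:
```python
from h import *
from meas import *
c=cam('wrist'); im=ctrl.snapshot('wrist'); save(im,'pics/w2.png'); np.save('w2.npy',im)
p0=proj([.4195,-.1575,.022],c)[0]; print(p0,ctrl.get_obs()['tool_pos'],ctrl.get_obs()['orientation'])
m=masks(im)
try:
  p,s,_=blob(m['yel'],p0,60); print(p,s,ray(p,.022,c))
except Exception as e: print(e)
delta([.4195,-.1575,.009])
```

```text
[252.04726193 182.11813585] [ 0.42148767 -0.15482309  0.15059033] [-1.79994348e+02  4.20482709e-03 -1.02998964e+02]
[251.66040411 179.83339241] [ 222  150   60   60 2821] [[ 0.41935804 -0.15968863  0.022     ]]
tool-frame shift mm [  3.1   1.3 141.6]
```

View pics/w2.png

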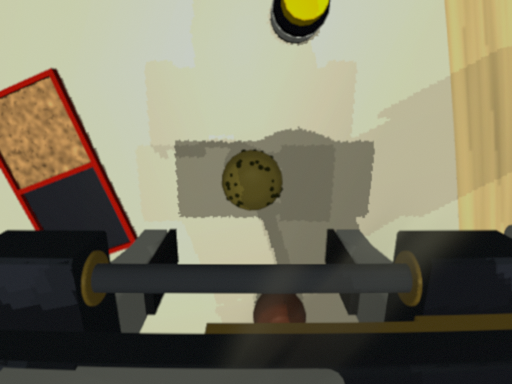

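The speckled stone sits at (252,180), with its centre near (0.4194, -0.159). I'll descend and grip it.

apply_moves --deltas '[{"fingers":80,"delta_pos":[4,1,40],"angular":[0,0,0]},{"fingers":80,"delta_pos":[4,1,80],"angular":[0,0,0]},{"fingers":80,"delta_pos":[4,1,115],"angular":[0,0,0]},{"fingers":80,"delta_pos":[4,1,135],"angular":[0,0,0]},{"fingers":80,"delta_pos":[4,1,141],"angular":[0,0,0]},{"fingers":80,"delta_pos":[4,1,141],"angular":[0,0,0]},{"fingers":50,"delta_pos":[4,1,141],"angular":[0,0,0]},{"fingers":50,"delta_pos":[4,1,141],"angular":[0,0,0]},{"fingers":50,"delta_pos":[4,1,141],"angular":[0,0,0]},{"fingers":50,"delta_pos":[4,1,141],"angular":[0,0,0]}]'

```text
clock: 3.2
tool_pos: [0.42, -0.1589, 0.0104]
orientation: [-179.9, 0.0, -103.0]
force: [-2.1, 1.6, 5.4]
opening: 0.0549
gripper_force: 30.0
```

apply_moves --deltas '[{"fingers":50,"delta_pos":[0,0,-3],"angular":[0,0,0]},{"fingers":50,"delta_pos":[0,0,-12],"angular":[0,0,0]},{"fingers":50,"delta_pos":[0,0,-35],"angular":[0,0,0]},{"fingers":50,"delta_pos":[0,0,-70],"angular":[0,0,0]},{"fingers":50,"delta_pos":[0,0,-100],"angular":[0,0,0]},{"fingers":50,"delta_pos":[0,0,-100],"angular":[0,0,0]}]'

```text
clock: 3.8
tool_pos: [0.4219, -0.1591, 0.114]
orientation: [-179.6, 0.1, -103.0]
force: [0.6, -0.1, -2.0]
opening: 0.0547
gripper_force: 30.0
```

Run:
```python
from h import *
delta([.5965,.2307,.11]); o=ctrl.get_obs(); print(o['opening'],o['gripper_force'],o['force'],o['tool_pos'])
```

```text
tool-frame shift mm [-419.1  -82.5    5.2]
0.0546858857030048 29.999535572715104 [ 0.58175517 -0.13327481 -2.03483521] [ 0.42192698 -0.15912192  0.11399993]
```

apply_moves --deltas '[{"fingers":50,"delta_pos":[-25,-5,0],"angular":[0,0,0]},{"fingers":50,"delta_pos":[-68,-13,0],"angular":[0,0,0]},{"fingers":50,"delta_pos":[-116,-23,0],"angular":[0,0,0]},{"fingers":50,"delta_pos":[-165,-33,0],"angular":[0,0,0]},{"fingers":50,"delta_pos":[-214,-42,0],"angular":[0,0,0]},{"fingers":50,"delta_pos":[-263,-52,0],"angular":[0,0,0]},{"fingers":50,"delta_pos":[-312,-61,0],"angular":[0,0,0]},{"fingers":50,"delta_pos":[-361,-71,0],"angular":[0,0,0]},{"fingers":50,"delta_pos":[-400,-79,0],"angular":[0,0,0]},{"fingers":50,"delta_pos":[-419,-82,0],"angular":[0,0,0]}]'

```text
clock: 4.8
tool_pos: [0.5945, 0.2337, 0.1087]
orientation: [180.0, -0.0, -102.9]
force: [-0.4, -1.1, -2.8]
opening: 0.0556
gripper_force: 30.0
```

Run:
```python
from h import *
ctrl.snapshot('top'); delta([.5965,.2307,.0144]); o=ctrl.get_obs(); print(o['opening'],o['orientation'],o['force'],o['tool_pos'])
save(ctrl.snapshot('wrist'),'pics/w3.png')
```

```text
tool-frame shift mm [ 3.9 -2.3 94.2]
0.05501954808601318 [-1.79989761e+02 -2.49640746e-03 -1.02891234e+02] [ 3.17010929  1.66022099 -1.0627336 ] [0.59513222 0.23502796 0.10858547]
```

View pics/w3.png

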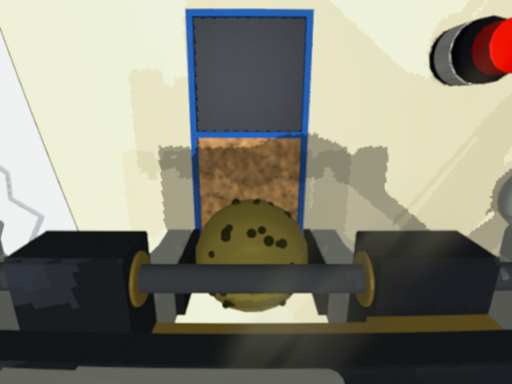

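The stone is still held, hanging over the cork bay and lined up with the tray. I'll lower it gently.

apply_moves --deltas '[{"fingers":50,"delta_pos":[2,-1,25],"angular":[0,0,0]},{"fingers":50,"delta_pos":[4,-2,55],"angular":[0,0,0]},{"fingers":50,"delta_pos":[4,-2,75],"angular":[0,0,0]},{"fingers":50,"delta_pos":[4,-2,83],"angular":[0,0,0]},{"fingers":50,"delta_pos":[4,-2,88],"angular":[0,0,0]},{"fingers":50,"delta_pos":[4,-2,90],"angular":[0,0,0]},{"fingers":50,"delta_pos":[4,-2,90],"angular":[0,0,0]},{"fingers":50,"delta_pos":[4,-2,90],"angular":[0,0,0]}]'

```text
clock: 5.7
tool_pos: [0.5953, 0.2268, 0.0206]
orientation: [-179.9, 0.1, -103.0]
force: [-0.2, 0.0, -2.1]
opening: 0.0548
gripper_force: 30.0
```

apply_moves --deltas '[{"fingers":50,"delta_pos":[-3,-1,1],"angular":[0,0,0]},{"fingers":50,"delta_pos":[-3,-1,2],"angular":[0,0,0]},{"fingers":50,"delta_pos":[-3,-1,3],"angular":[0,0,0]},{"fingers":50,"delta_pos":[-3,-1,4],"angular":[0,0,0]},{"fingers":50,"delta_pos":[-3,-1,4.5],"angular":[0,0,0]},{"fingers":50,"delta_pos":[-3,-1,4.5],"angular":[0,0,0]}]'

```text
clock: 6.3
tool_pos: [0.5963, 0.229, 0.0149]
orientation: [180.0, -0.0, -103.0]
force: [0.1, -0.2, -1.9]
opening: 0.055
gripper_force: 30.0
```

apply_moves --deltas '[{"fingers":50,"delta_pos":[0,0,0.5],"angular":[0,0,0]},{"fingers":50,"delta_pos":[0,0,1],"angular":[0,0,0]},{"fingers":50,"delta_pos":[0,0,1],"angular":[0,0,0]}]'

```text
clock: 6.6
tool_pos: [0.5964, 0.2291, 0.0145]
orientation: [-180.0, 0.0, -103.0]
force: [-2.1, -0.6, 3.9]
opening: 0.055
gripper_force: 30.0
```

It has made contact, so I'll release and rise.

apply_moves --deltas '[{"fingers":60,"delta_pos":[0,0,0],"angular":[0,0,0]},{"fingers":74,"delta_pos":[0,0,0],"angular":[0,0,0]},{"fingers":74,"delta_pos":[0,0,0],"angular":[0,0,0]},{"fingers":74,"delta_pos":[0,0,0],"angular":[0,0,0]},{"fingers":74,"delta_pos":[0,0,-10],"angular":[0,0,0]},{"fingers":74,"delta_pos":[0,0,-40],"angular":[0,0,0]},{"fingers":74,"delta_pos":[0,0,-80],"angular":[0,0,0]},{"fingers":74,"delta_pos":[0,0,-120],"angular":[0,0,0]},{"fingers":74,"delta_pos":[0,0,-125],"angular":[0,0,0]}]'

```text
clock: 7.5
tool_pos: [0.5993, 0.2306, 0.1459]
orientation: [-179.6, 0.4, -103.0]
force: [0.5, 0.9, 0.5]
opening: 0.074
gripper_force: 0.0
```

Run:
```python
from h import *
from meas import *
o=ctrl.get_obs(); print(o['opening'],o['tool_pos'])
im=ctrl.snapshot('top'); c=cam('top'); p,s,_=blob(masks(im)['yel'],proj([.596,.229,.026],c)[0],20); print(p,s,ray(p,.026,c))
delta([.4142,.1655,.13])
```

```text
0.07403530530126899 [0.59929557 0.23061011 0.14592526]
[167.16564417 140.36809816] [155 128  25  25 489] [[0.59530196 0.23004527 0.026     ]]
tool-frame shift mm [104.7 165.   12.7]
```

apply_moves --deltas '[{"fingers":70,"delta_pos":[104,163,12],"angular":[0,0,0]},{"fingers":70,"delta_pos":[104,163,12],"angular":[0,0,0]},{"fingers":70,"delta_pos":[104,163,12],"angular":[0,0,0]},{"fingers":70,"delta_pos":[104,163,12],"angular":[0,0,0]},{"fingers":70,"delta_pos":[104,163,12],"angular":[0,0,0]},{"fingers":70,"delta_pos":[104,163,12],"angular":[0,0,0]}]'

```text
clock: 8.15
tool_pos: [0.4135, 0.1643, 0.1274]
orientation: [-180.0, 0.0, -103.0]
force: [1.7, 0.0, 0.7]
opening: 0.0702
gripper_force: 0.0
```

Run:
```python
from h import *
from meas import *
ctrl.snapshot('top')
c=cam('wrist'); im=ctrl.snapshot('wrist'); save(im,'pics/w4.png')
p0=proj([.4142,.1655,.055],c)[0]; o=ctrl.get_obs(); print(p0,o['tool_pos'],o['orientation'])
p,s,_=blob(masks(im)['red'],p0,60); print(p,s); q=ray(p,.058,c)[0]; print(q); delta([q[0],q[1],.009])
```

```text
[251.30564347 204.33435154] [0.41481542 0.16511053 0.12727524] [-1.79968566e+02  3.25795005e-02 -1.03012451e+02]
[251.39810726 201.33943218] [ 229  179   45   45 1585]
[0.41338175 0.1622591  0.058     ]
tool-frame shift mm [  3.2   0.8 118.3]
```

View pics/w4.png

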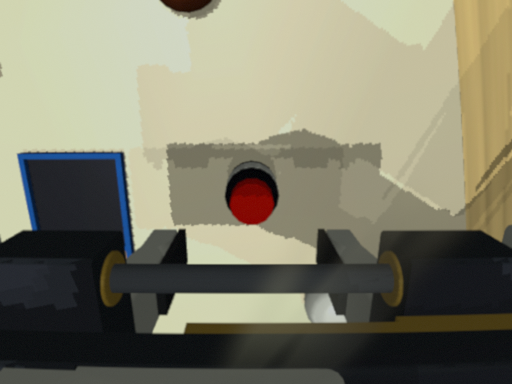

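The red cap is at (251,201), centred between the fingers. The white stone, near (322,305), is clear of them. Next I descend and grip the bottle.

apply_moves --deltas '[{"fingers":70,"delta_pos":[2,1,35],"angular":[0,0,0]},{"fingers":70,"delta_pos":[2,1,75],"angular":[0,0,0]},{"fingers":70,"delta_pos":[2,1,105],"angular":[0,0,0]},{"fingers":70,"delta_pos":[2,1,117],"angular":[0,0,0]},{"fingers":70,"delta_pos":[2,1,117],"angular":[0,0,0]},{"fingers":38,"delta_pos":[2,1,117],"angular":[0,0,0]},{"fingers":38,"delta_pos":[2,1,117],"angular":[0,0,0]},{"fingers":38,"delta_pos":[2,1,117],"angular":[0,0,0]},{"fingers":38,"delta_pos":[2,1,117],"angular":[0,0,0]},{"fingers":38,"delta_pos":[2,1,117],"angular":[0,0,0]}]'

```text
clock: 9.25
tool_pos: [0.4132, 0.1633, 0.0108]
orientation: [-179.9, 0.1, -103.0]
force: [-0.8, 0.4, 4.9]
opening: 0.0435
gripper_force: 30.0
```

apply_moves --deltas '[{"fingers":38,"delta_pos":[0,0,-3],"angular":[0,0,0]},{"fingers":38,"delta_pos":[0,0,-15],"angular":[0,0,0]},{"fingers":38,"delta_pos":[0,0,-45],"angular":[0,0,0]},{"fingers":38,"delta_pos":[-1,-15,-75],"angular":[0,0,0]},{"fingers":38,"delta_pos":[-6,-55,-90],"angular":[0,0,0]},{"fingers":38,"delta_pos":[-11,-100,-90],"angular":[0,0,0]},{"fingers":38,"delta_pos":[-16,-140,-90],"angular":[0,0,0]},{"fingers":38,"delta_pos":[-18,-163,-90],"angular":[0,0,0]},{"fingers":38,"delta_pos":[-18,-163,-90],"angular":[0,0,0]},{"fingers":38,"delta_pos":[-18,-163,-90],"angular":[0,0,0]}]'

```text
clock: 10.25
tool_pos: [0.575, 0.143, 0.0993]
orientation: [179.9, -0.1, -103.1]
force: [-0.8, -0.4, -0.9]
opening: 0.043
gripper_force: 30.0
```

Run:
```python
from h import *
save(ctrl.snapshot('wrist'),'pics/w5.png')
delta([.5765,.1439,.0148]); o=ctrl.get_obs(); print(o['opening'],o['orientation'],o['force'],o['tool_pos'])
```

```text
tool-frame shift mm [-1.1 -1.9 84.8]
0.04332865471889636 [ 1.79926487e+02 -4.27046029e-02 -1.03060662e+02] [ 0.2775763   0.98171602 -0.8493514 ] [0.57456145 0.14325477 0.09960766]
```

View pics/w5.png

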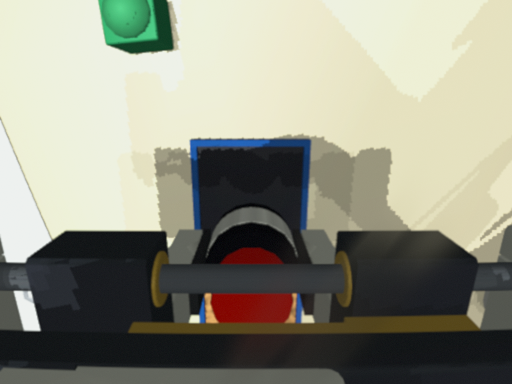

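The bottle is held upright and centred across the felt bay. I'll lower it now.

apply_moves --deltas '[{"fingers":38,"delta_pos":[-1,-2,25],"angular":[0,0,0]},{"fingers":38,"delta_pos":[-1,-2,55],"angular":[0,0,0]},{"fingers":38,"delta_pos":[-1,-2,73],"angular":[0,0,0]},{"fingers":38,"delta_pos":[-1,-2,80],"angular":[0,0,0]},{"fingers":38,"delta_pos":[-1,-2,82],"angular":[0,0,0]},{"fingers":38,"delta_pos":[-1,-2,83],"angular":[0,0,0]},{"fingers":38,"delta_pos":[-1,-2,83],"angular":[0,0,0]}]'

```text
clock: 11.0
tool_pos: [0.5782, 0.1446, 0.0182]
orientation: [-179.9, 0.1, -103.0]
force: [0.0, -0.4, -0.1]
opening: 0.0434
gripper_force: 30.0
```

apply_moves --deltas '[{"fingers":38,"delta_pos":[0,0,1],"angular":[0,0,0]},{"fingers":38,"delta_pos":[0,0,2],"angular":[0,0,0]},{"fingers":38,"delta_pos":[0,0,2.5],"angular":[0,0,0]},{"fingers":38,"delta_pos":[0,0,2.5],"angular":[0,0,0]}]'

```text
clock: 11.4
tool_pos: [0.5779, 0.1442, 0.0149]
orientation: [-180.0, 0.0, -103.0]
force: [-1.5, 0.6, 3.3]
opening: 0.0435
gripper_force: 30.0
```

Contact. I'll release and rise.

apply_moves --deltas '[{"fingers":48,"delta_pos":[0,0,0],"angular":[0,0,0]},{"fingers":66,"delta_pos":[0,0,0],"angular":[0,0,0]},{"fingers":66,"delta_pos":[0,0,0],"angular":[0,0,0]},{"fingers":66,"delta_pos":[0,0,0],"angular":[0,0,0]},{"fingers":66,"delta_pos":[0,0,-10],"angular":[0,0,0]},{"fingers":66,"delta_pos":[0,0,-40],"angular":[0,0,0]},{"fingers":66,"delta_pos":[0,0,-80],"angular":[0,0,0]},{"fingers":66,"delta_pos":[0,0,-125],"angular":[0,0,0]},{"fingers":66,"delta_pos":[0,0,-130],"angular":[0,0,0]}]'

```text
clock: 12.3
tool_pos: [0.581, 0.1454, 0.1517]
orientation: [-179.5, 0.3, -103.0]
force: [0.2, 0.3, 0.2]
opening: 0.0653
gripper_force: 0.0
```

Run:
```python
from h import *
from meas import *
im=ctrl.snapshot('top'); c=cam('top'); p,s,_=blob(masks(im)['red'],proj([.578,.144,.058],c)[0],16); print(p,s,ray(p,.052,c))
delta([.424,-.008,.14]); print(ctrl.get_obs()['opening'])
```

```text
[204.48979592 143.30612245] [200 136  10  15  98] [[0.58039472 0.14180288 0.052     ]]
tool-frame shift mm [184.4 117.6   8.1]
0.06602693856579334
```

apply_moves --deltas '[{"fingers":80,"delta_pos":[183,115,8],"angular":[0,0,-19.7]},{"fingers":80,"delta_pos":[183,115,8],"angular":[0,0,-19.7]},{"fingers":80,"delta_pos":[183,115,8],"angular":[0,0,-19.7]},{"fingers":80,"delta_pos":[183,115,8],"angular":[0,0,-19.7]},{"fingers":80,"delta_pos":[183,115,8],"angular":[0,0,-19.7]},{"fingers":80,"delta_pos":[183,115,8],"angular":[0,0,-19.7]},{"fingers":80,"delta_pos":[183,115,8],"angular":[0,0,-19.7]}]'

```text
clock: 13.05
tool_pos: [0.425, -0.0081, 0.1369]
orientation: [-179.9, 0.0, -83.3]
force: [0.2, -0.2, 0.9]
opening: 0.0799
gripper_force: 0.0
```

Run:
```python
from h import *
from meas import *
ctrl.snapshot('top')
c=cam('wrist'); im=ctrl.snapshot('wrist'); save(im,'pics/w6.png')
p0=proj([.424,-.008,.022],c)[0]; o=ctrl.get_obs(); print(p0,o['tool_pos'],o['orientation'])
p,s,_=blob(masks(im)['brown'],p0,60); print(p,s); q=ray(p,.022,c)[0]; print(q); delta([q[0],q[1],.0085])
```

```text
[252.471585   188.39465511] [ 0.42536058 -0.00760215  0.13662586] [-1.79979597e+02 -1.11995456e-03 -8.33057683e+01]
[252.0288759  186.24853902] [ 222  156   61   61 2909]
[ 0.42461605 -0.00989889  0.022     ]
tool-frame shift mm [  2.2   1.1 128.1]
```

View pics/w6.png

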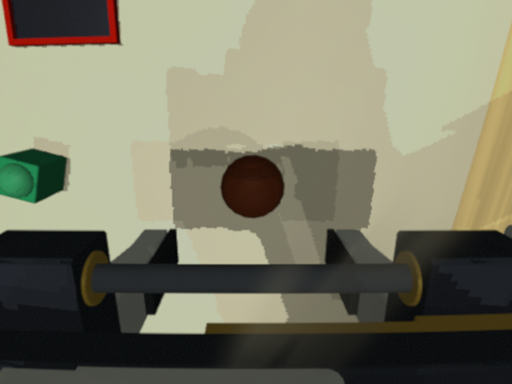

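The brown stone is at (252,186), centred between the fingers. I'll descend and grip it.

apply_moves --deltas '[{"fingers":80,"delta_pos":[2,1,40],"angular":[0,0,0]},{"fingers":80,"delta_pos":[2,1,80],"angular":[0,0,0]},{"fingers":80,"delta_pos":[2,1,110],"angular":[0,0,0]},{"fingers":80,"delta_pos":[2,1,125],"angular":[0,0,0]},{"fingers":80,"delta_pos":[2,1,128],"angular":[0,0,0]},{"fingers":80,"delta_pos":[2,1,128],"angular":[0,0,0]},{"fingers":50,"delta_pos":[2,1,128],"angular":[0,0,0]},{"fingers":50,"delta_pos":[2,1,128],"angular":[0,0,0]},{"fingers":50,"delta_pos":[2,1,128],"angular":[0,0,0]},{"fingers":50,"delta_pos":[2,1,128],"angular":[0,0,0]}]'

```text
clock: 14.15
tool_pos: [0.4243, -0.0101, 0.0093]
orientation: [-179.9, 0.0, -83.3]
force: [0.5, -0.1, 3.8]
opening: 0.0548
gripper_force: 30.0
```

apply_moves --deltas '[{"fingers":50,"delta_pos":[0,0,-3],"angular":[0,0,0]},{"fingers":50,"delta_pos":[0,0,-15],"angular":[0,0,0]},{"fingers":50,"delta_pos":[5,-3,-45],"angular":[0,0,0]},{"fingers":50,"delta_pos":[25,-16,-75],"angular":[0,0,0]},{"fingers":50,"delta_pos":[62,-39,-90],"angular":[0,0,0]},{"fingers":50,"delta_pos":[102,-64,-90],"angular":[0,0,0]},{"fingers":50,"delta_pos":[143,-90,-90],"angular":[0,0,0]},{"fingers":50,"delta_pos":[184,-116,-90],"angular":[0,0,0]},{"fingers":50,"delta_pos":[224,-141,-90],"angular":[0,0,0]},{"fingers":50,"delta_pos":[254,-160,-90],"angular":[0,0,0]}]'

```text
clock: 15.15
tool_pos: [0.6128, -0.2464, 0.0979]
orientation: [179.9, 0.0, -83.4]
force: [-0.2, 0.8, -2.3]
opening: 0.0548
gripper_force: 30.0
```

Run:
```python
from h import *
ctrl.snapshot('top'); ctrl.snapshot('top')
save(ctrl.snapshot('wrist'),'pics/w7.png')
delta([.6132,-.2442,.0133]); o=ctrl.get_obs(); print(o['opening'],o['orientation'],o['force'],o['tool_pos'])
```

```text
tool-frame shift mm [-1.4 -1.5 83.8]
0.054904196560589716 [ 1.79888510e+02  3.48619771e-02 -8.34980895e+01] [-0.98418618  0.32069629 -2.80310194] [ 0.61203763 -0.24578067  0.09712926]
```

View pics/w7.png

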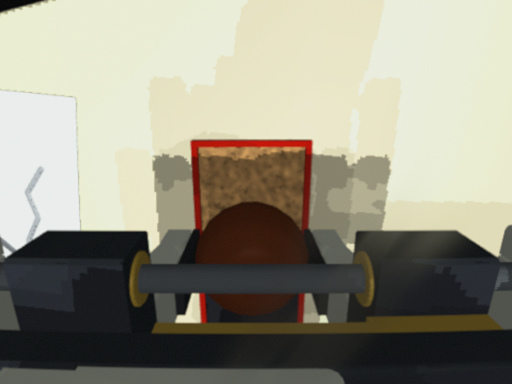

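The brown stone is held over the cork bay and lined up with it. I'll lower it.

apply_moves --deltas '[{"fingers":50,"delta_pos":[-1,-1,25],"angular":[0,0,0]},{"fingers":50,"delta_pos":[-1,-1,55],"angular":[0,0,0]},{"fingers":50,"delta_pos":[-1,-1,73],"angular":[0,0,0]},{"fingers":50,"delta_pos":[-1,-1,79],"angular":[0,0,0]},{"fingers":50,"delta_pos":[-1,-1,80],"angular":[0,0,0]},{"fingers":50,"delta_pos":[-1,-1,81],"angular":[0,0,0]},{"fingers":50,"delta_pos":[-1,-1,81],"angular":[0,0,0]}]'

```text
clock: 16.0
tool_pos: [0.6137, -0.2428, 0.0188]
orientation: [-179.9, -0.0, -83.3]
force: [-0.4, 0.3, -3.1]
opening: 0.0548
gripper_force: 30.0
```

apply_moves --deltas '[{"fingers":50,"delta_pos":[0,0,1],"angular":[0,0,0]},{"fingers":50,"delta_pos":[0,0,2],"angular":[0,0,0]},{"fingers":50,"delta_pos":[0,0,3],"angular":[0,0,0]},{"fingers":50,"delta_pos":[0,0,4],"angular":[0,0,0]},{"fingers":50,"delta_pos":[0,0,4],"angular":[0,0,0]},{"fingers":50,"delta_pos":[0,0,4],"angular":[0,0,0]}]'

```text
clock: 16.6
tool_pos: [0.6129, -0.2429, 0.0135]
orientation: [180.0, 0.0, -83.3]
force: [0.1, -0.5, -1.8]
opening: 0.0549
gripper_force: 30.0
```

apply_moves --deltas '[{"fingers":50,"delta_pos":[0,0,0.5],"angular":[0,0,0]},{"fingers":50,"delta_pos":[0,0,1],"angular":[0,0,0]},{"fingers":50,"delta_pos":[0,0,1],"angular":[0,0,0]}]'

```text
clock: 16.9
tool_pos: [0.613, -0.243, 0.0133]
orientation: [-180.0, -0.0, -83.3]
force: [-2.4, 1.6, 4.7]
opening: 0.0549
gripper_force: 30.0
```

Contact. I'll release and rise.

apply_moves --deltas '[{"fingers":60,"delta_pos":[0,0,0],"angular":[0,0,0]},{"fingers":74,"delta_pos":[0,0,0],"angular":[0,0,0]},{"fingers":74,"delta_pos":[0,0,0],"angular":[0,0,0]},{"fingers":74,"delta_pos":[0,0,0],"angular":[0,0,0]},{"fingers":74,"delta_pos":[0,0,-10],"angular":[0,0,0]},{"fingers":74,"delta_pos":[0,0,-40],"angular":[0,0,0]},{"fingers":74,"delta_pos":[0,0,-80],"angular":[0,0,0]},{"fingers":74,"delta_pos":[0,0,-125],"angular":[0,0,0]},{"fingers":74,"delta_pos":[0,0,-150],"angular":[0,0,0]}]'

```text
clock: 17.8
tool_pos: [0.6145, -0.2434, 0.1677]
orientation: [-179.7, -0.1, -83.3]
force: [0.5, -0.2, 0.3]
opening: 0.0739
gripper_force: 0.0
```

Run:
```python
from h import *
im=ctrl.snapshot('top'); i=cv2.resize(im[90:180,220:400],(800,400),interpolation=cv2.INTER_CUBIC); save(i,'pics/t8.png')
delta([.617,.004,.16]); print(ctrl.get_obs()['opening'])
```

```text
tool-frame shift mm [-246.2  -30.    10.6]
0.07386888316170626
```

apply_moves --deltas '[{"fingers":70,"delta_pos":[-246,-29,10],"angular":[0,0,0]},{"fingers":70,"delta_pos":[-246,-29,10],"angular":[0,0,0]},{"fingers":70,"delta_pos":[-246,-29,10],"angular":[0,0,0]},{"fingers":70,"delta_pos":[-246,-29,10],"angular":[0,0,0]},{"fingers":70,"delta_pos":[-246,-29,10],"angular":[0,0,0]},{"fingers":70,"delta_pos":[-246,-29,10],"angular":[0,0,0]},{"fingers":70,"delta_pos":[-246,-29,10],"angular":[0,0,0]}]'

```text
clock: 18.55
tool_pos: [0.6132, 0.0062, 0.153]
orientation: [-180.0, 0.0, -83.2]
force: [-0.2, 0.2, 0.3]
opening: 0.0699
gripper_force: 0.0
```

Run:
```python
from h import *
from meas import *
ctrl.snapshot('top');ctrl.snapshot('top')
c=cam('wrist'); T=tool(); im=ctrl.snapshot('wrist'); np.savez('w9.npz',im=im,T=T)
p0=proj([.617,.004,.03],c)[0]; o=ctrl.get_obs(); print(p0,o['tool_pos'],o['orientation'])
p,s,l=blob(masks(im)['green'],p0,80); print(p,s)
x,y=int(p0[0])-64,max(int(p0[1])-64,0)
save(cv2.resize(im[y:y+128,x:x+128],(600,600),interpolation=cv2.INTER_CUBIC),'pics/w9.png'); print(x,y)
ct=max(cv2.findContours(l.astype(np.uint8),0,2)[0],key=cv2.contourArea); ap=cv2.approxPolyDP(cv2.convexHull(ct),3,True)[:,0]; print(ap.tolist(), ray(ap,.044,c)[:,:2].round(4).tolist(), ray(ap,0,c)[:,:2].round(4).tolist())
```

```text
[246.76587458 185.29637016] [0.61316082 0.00385678 0.15275793] [-1.79996549e+02 -1.49585605e-03 -8.33870859e+01]
[244.78145695 181.86754967] [ 222  156   45   52 1661]
182 121
[[234, 156], [265, 165], [266, 177], [257, 207], [222, 198]] [[0.6307, -0.0237], [0.6039, -0.0191], [0.6018, -0.0089], [0.6061, 0.0188], [0.6373, 0.0141]] [[0.6322, -0.0159], [0.601, -0.0106], [0.5985, 0.0013], [0.6036, 0.0336], [0.6399, 0.0282]]
```

View pics/w9.png

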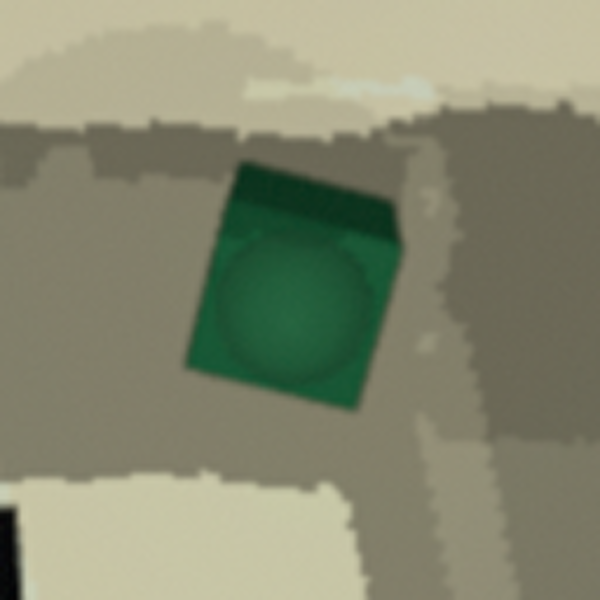

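The crop shows the seal's top corners at about (267.3,173.3), (257.7,208.5), (221.9,199.3) and (231.5,163.7). That puts the seal's yaw near -8.7°.

Run:
```python
from h import *
c=cam('wrist'); w=ray([[267.3,173.3],[257.7,208.5],[221.9,199.3],[231.5,163.7]],.044,c)[:,:2]; m=w.mean(0)
e=np.roll(w,-1,0)-w; print(w.round(4).tolist(),m,np.linalg.norm(e,axis=1),np.degrees(np.arctan2(e[:,1],e[:,0]))%90,ray([245.1,186.5],.05,c))
delta([*m,.009])
```

```text
[[0.601, -0.0127], [0.6053, 0.0196], [0.6373, 0.0148], [0.6321, -0.0175]] [0.6189383 0.0010576] [0.03260835 0.03232182 0.03267806 0.03139387] [82.44538823 81.4380723  80.81600926 81.30517934] [[ 0.61857701 -0.00062557  0.05      ]]
tool-frame shift mm [  3.4  -5.4 143.8]
```

apply_moves --deltas '[{"fingers":70,"delta_pos":[3,-5,30],"angular":[0,0,8]},{"fingers":70,"delta_pos":[3,-5,55],"angular":[0,0,15.2]},{"fingers":70,"delta_pos":[3,-5,90],"angular":[0,0,15.2]},{"fingers":70,"delta_pos":[3,-5,125],"angular":[0,0,15.2]},{"fingers":70,"delta_pos":[3,-5,142],"angular":[0,0,15.2]},{"fingers":70,"delta_pos":[3,-5,142],"angular":[0,0,15.2]},{"fingers":28,"delta_pos":[3,-5,142],"angular":[0,0,15.2]},{"fingers":28,"delta_pos":[3,-5,142],"angular":[0,0,15.2]},{"fingers":28,"delta_pos":[3,-5,142],"angular":[0,0,15.2]},{"fingers":28,"delta_pos":[3,-5,142],"angular":[0,0,15.2]}]'

```text
clock: 19.7
tool_pos: [0.6192, 0.0025, 0.0118]
orientation: [-179.9, 0.0, -98.5]
force: [-0.4, -0.1, -0.2]
opening: 0.0432
gripper_force: 0.0
```

apply_moves --deltas '[{"fingers":28,"delta_pos":[0,0,0],"angular":[0,0,0]},{"fingers":28,"delta_pos":[0,0,0],"angular":[0,0,0]}]'

```text
clock: 19.9
tool_pos: [0.6189, 0.0026, 0.0113]
orientation: [-179.9, 0.0, -98.5]
force: [-0.2, 0.7, 4.6]
opening: 0.0339
gripper_force: 30.0
```

apply_moves --deltas '[{"fingers":28,"delta_pos":[0,0,-3],"angular":[0,0,0]},{"fingers":28,"delta_pos":[0,0,-15],"angular":[0,0,0]},{"fingers":28,"delta_pos":[0,0,-45],"angular":[0,0,0]},{"fingers":28,"delta_pos":[15,-1,-75],"angular":[0,0,-3]},{"fingers":28,"delta_pos":[50,-2,-90],"angular":[0,0,-7]},{"fingers":28,"delta_pos":[90,-4,-90],"angular":[0,0,-11]},{"fingers":28,"delta_pos":[130,-6,-90],"angular":[0,0,-15.2]},{"fingers":28,"delta_pos":[159,-7,-90],"angular":[0,0,-15.2]},{"fingers":28,"delta_pos":[159,-7,-90],"angular":[0,0,-15.2]},{"fingers":28,"delta_pos":[159,-7,-90],"angular":[0,0,-15.2]}]'

```text
clock: 20.9
tool_pos: [0.6017, -0.1566, 0.1011]
orientation: [-180.0, 0.0, -83.4]
force: [-0.6, 0.4, -0.5]
opening: 0.034
gripper_force: 30.0
```

Run:
```python
from h import *
save(ctrl.snapshot('wrist'),'pics/w10.png')
delta([.6028,-.1558,.0153]); o=ctrl.get_obs(); print(o['opening'],o['orientation'],o['force'],o['tool_pos'])
```

```text
tool-frame shift mm [ 0.  -0.9 85.8]
0.033788656599548814 [-1.79979127e+02  3.23228840e-03 -8.33668819e+01] [-0.03187015  0.6842884  -0.80809049] [ 0.60185373 -0.1559122   0.1010602 ]
```

View pics/w10.png

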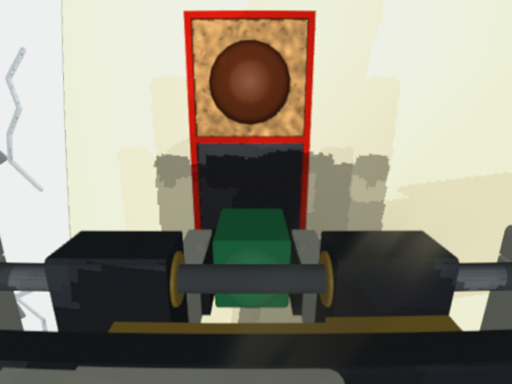

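The brown stone stands in the cork bay at (250,82). The seal is held square above the felt bay, so I'll lower it.

apply_moves --deltas '[{"fingers":28,"delta_pos":[0,-1,25],"angular":[0,0,0]},{"fingers":28,"delta_pos":[0,-1,55],"angular":[0,0,0]},{"fingers":28,"delta_pos":[0,-1,74],"angular":[0,0,0]},{"fingers":28,"delta_pos":[0,-1,80],"angular":[0,0,0]},{"fingers":28,"delta_pos":[0,-1,82],"angular":[0,0,0]},{"fingers":28,"delta_pos":[0,-1,83],"angular":[0,0,0]},{"fingers":28,"delta_pos":[0,-1,83],"angular":[0,0,0]}]'

```text
clock: 21.65
tool_pos: [0.6037, -0.1555, 0.0187]
orientation: [-179.9, -0.0, -83.3]
force: [-0.1, -0.4, 0.4]
opening: 0.034
gripper_force: 30.0
```

apply_moves --deltas '[{"fingers":28,"delta_pos":[0,0,0.5],"angular":[0,0,0]},{"fingers":28,"delta_pos":[0,0,1],"angular":[0,0,0]},{"fingers":28,"delta_pos":[0,0,1],"angular":[0,0,0]}]'

```text
clock: 21.95
tool_pos: [0.603, -0.1558, 0.0169]
orientation: [-180.0, -0.0, -83.3]
force: [-0.9, -0.1, -1.5]
opening: 0.0341
gripper_force: 30.0
```

apply_moves --deltas '[{"fingers":28,"delta_pos":[0,0,0.7],"angular":[0,0,0]},{"fingers":28,"delta_pos":[0,0,1.4],"angular":[0,0,0]},{"fingers":28,"delta_pos":[0,0,1.4],"angular":[0,0,0]}]'

```text
clock: 22.25
tool_pos: [0.6029, -0.1558, 0.0153]
orientation: [-180.0, -0.0, -83.3]
force: [-1.3, 0.0, 1.3]
opening: 0.0337
gripper_force: 30.0
```

apply_moves --deltas '[{"fingers":28,"delta_pos":[0,0,0.3],"angular":[0,0,0]},{"fingers":40,"delta_pos":[0,0,0.3],"angular":[0,0,0]},{"fingers":58,"delta_pos":[0,0,0.3],"angular":[0,0,0]},{"fingers":58,"delta_pos":[0,0,0.3],"angular":[0,0,0]},{"fingers":58,"delta_pos":[0,0,0.3],"angular":[0,0,0]},{"fingers":58,"delta_pos":[0,0,-10],"angular":[0,0,0]},{"fingers":58,"delta_pos":[0,0,-40],"angular":[0,0,0]},{"fingers":58,"delta_pos":[0,0,-80],"angular":[0,0,0]},{"fingers":58,"delta_pos":[0,0,-125],"angular":[0,0,0]},{"fingers":58,"delta_pos":[0,0,-150],"angular":[0,0,0]}]'

```text
clock: 23.25
tool_pos: [0.6043, -0.1561, 0.1702]
orientation: [-179.7, -0.1, -83.3]
force: [1.1, 0.2, 0.8]
opening: 0.0583
gripper_force: 0.0
```

apply_moves --deltas '[{"fingers":58,"delta_pos":[-150,50,-30],"angular":[0,0,0]},{"fingers":58,"delta_pos":[-150,50,-30],"angular":[0,0,0]},{"fingers":58,"delta_pos":[-150,50,-30],"angular":[0,0,0]},{"fingers":58,"delta_pos":[-150,50,-30],"angular":[0,0,0]},{"fingers":58,"delta_pos":[-150,50,-30],"angular":[0,0,0]}]'

```text
clock: 23.75
tool_pos: [0.5356, -0.011, 0.1969]
orientation: [-179.8, 0.0, -83.1]
force: [0.3, 0.1, 0.3]
opening: 0.0578
gripper_force: 0.0
```

Run:
```python
from h import *
a=ctrl.snapshot('top'); b=ctrl.snapshot('scene'); i=np.vstack([a[70:290,100:440],b[110:320,130:470]])
save(cv2.resize(i,None,fx=1.38,fy=1.38,interpolation=cv2.INTER_CUBIC),'pics/f.png')
```

```text
(no output)
```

View pics/f.png

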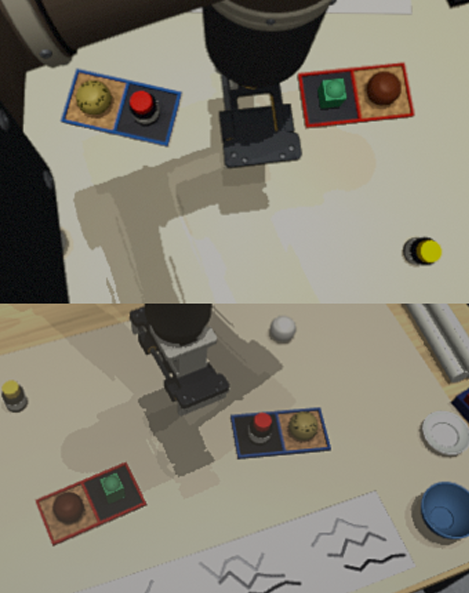

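All four pieces stand upright in their bays: speckled (94,97) and red-capped ink (144,104) in blue, seal (334,92) and brown (384,87) in red. The white stone and yellow-capped bottle have not been moved.

```bash
python3 -c "
from plant import ctrl
print(ctrl.close_job())"
```

```text
the job is handed in; nothing more can be done
None
```

Both kits are made up and handed in at about 24 s on the robot's clock: all four pieces were set down upright in their asked bays, and the white stone and yellow-capped bottle were left alone.

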